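Cover the button cup and hold the display stand at its second stop

ROBOT

A 7-joint arm with a two-finger parallel gripper is mounted at the origin on the work surface. World frame = base frame: x ahead of the robot, y to its left, z up, the work surface at z = 0. Lengths are in m, angles in rad, forces in N, time in s.
With the tool pointing down it reaches from about 0.4 to 0.85 m from the base axis. Payload 10.4 kg.
Tool frame: the origin (TCP) lies at the very end of the fingers, on their centre line; the grasp point (between the pads) lies 19 mm behind it; z points along the fingers, y is the line along which they close (so a half turn about z gives the same grasp; the last joint's range is limited). The gripper opens to 87 mm and grips with 3 to 60 N. Pads are 19 mm wide; open, the fingers measure 117 mm over their backs; the gripper's body (75 mm by 190 mm) begins 51 mm behind the grasp point.
Start: joints at [-1.361, 0.332, -0.065, 1.46, 0.022, 1.35, -0.088], TCP at [0.144, 0.608, 0.223] pointing down, gripper open.
Joint ranges: [-2.6, 2.6], [-0.5, 2.12], [-1.47, 1.34], [0.16, 2.42], [-1.27, 4.41], [0.06, 2.06], [-2.6, 2.6]. Speed limits (rad/s): [2.22, 2.22, 2.79, 2.79, 3.14, 3.14, 3.14].

INTERFACE

Orientations are given as a unit quaternion [x, y, z, w].
In Python, from bench import * gives the robot as it stands.
- The arm moves only by the tool step_arm, never from a script. Its arguments are lists of equal length, an entry for each row: "delta_pos": the shift along the world's x, y, z in units of 25 mm (1.0 is 25 mm), a list of three; "turn": the turn about the world's z in units of 0.12 rad (1.0 is 0.12 rad). In form: {"delta_pos": [[tx, ty, tz], ...], "turn": [turn, ...]}. A call has 1 to 12 rows; each row shifts and turns the commanded pose from where the row before left it; what a row does not reach is not made up. A row lasts 1/10 s, in which the tool goes at most 50 mm and 8.59 degrees, less where a joint would pass 70% of its speed; a pose out of reach is approached as far as the arm can. A call with a number of a shift or a turn outside -1 to 1 is refused whole. A call with a gripper value outside its range is refused whole. "grip" is the closure, from 0 (fully open) to 1 (shut), set as the call begins (left out, the last holds). The fingers move at their own pace and stop on an object; "newtons" is the grip in N (left out, the last holds). Time passes only in rows, so rows that do not move let the fingers close. It gives the time, the measured TCP pose, the force, the opening and the grip force at its end, in the units of the state.
- read_state(): the state, without advancing time (a new reading comes with each control period).
- camera(name): name is "scene" or "top"; returns a dict with "image" (420x560x3 uint8, red, green, blue), "z_map" (420x560 float32, m along the optical axis (not along the pixel's ray), 0 where there is no reading), "mtx" (3x3 intrinsics, pixels), "view" (4x4, takes a point from world to camera coordinates). Camera axes: x right, y up, looking along -z (the intrinsics and any distortion apply to the point x, -y, -z); pixel columns grow to the right and rows downward; lengths in m; the calibration is good to about 2 mm. A picture is of the moment at which its call begins.
- close_job(): hands the job in; it is judged then, once.
The state is a dict: "time": time; "joint_positions": joint angles; "joint_vel": joint speeds; "joint_torque": joint torques, N m; "ee_pos": TCP position; "eef_rot": TCP orientation; "ft_force": force on the tool from outside, world axes, zero at the start; "torque": the same for the moment, N m; "width": finger opening in m; "grip_force": force on a finger pad.
Only numpy, scipy, OpenCV 4.12 (cv2) and the standard library are available. Lean on these libraries where they do the work, as an engineer would, in place of code of your own. Each camera call takes 0.05 s, during which the arm holds its last target. There are 200 camera calls.

TASK

Get the haberdashery's counter display ready: set the large knobbed lid gently on the clear button cup of the telescopic stand, so that it sits level and fully down, and let go of it. Then squeeze in the catch button on the stand's black grip, draw the post up past its first stop to the second stop (the end of its travel) and finish while still holding the grip there with the lid still in place, because nothing catches it at the top. Leave the other things on the counter where they are.

Things in the scene. Friction and masses are not known exactly. Their poses are not given: they have to be found in the camera images.
- lid: Large wooden lid, loose, knob up, about 90 g. Origin: centre of its underside, z up. Round plug below (72 mm across, 6 mm deep, 3 mm chamfer), disc 100 mm across from 6 to 11 mm above the origin, round knob 22 mm across from 11 to 46 mm. Starts left or right of the stand, the small lid on the other side; a thread spool stands some 100 mm from its centre on the far side.
- lid_seat (a point): Centre of the underside of the lid's disc (the face that rests on the cup's rim), 6 mm above the lid's origin.
- cup_rim (a point): Centre of the clear cup's mouth at rim height, 135 mm above the counter with the post down; z up, x as the stand's. Cup 90 mm across outside, 82 mm inside, 55 mm deep, buttons at the bottom. Its centre is 140 mm from the post's axis on the stand's +y side (left at yaw 0). An 8 mm steel bracket joins the grip's foot to the cup's wall; all rises with the post.
- post: The moving post with cup, bracket and, on its top, a black grip block 30 mm (x) by 26 mm (y) by 55 mm high, centred on the post's axis, 150 to 205 mm above the counter when down. Origin on that axis, at counter level when the post is down; rises with it. The grip's +x face carries the button. Yaw (-0.6 to 0.6 rad) is the stand's: at 0 the button faces away from the robot.
- grip_centre (a point): Point on the grip's axis at the height of the button's centre, 25 mm below the grip's top (180 mm above the counter when the post is down); x axis towards the button.
- button (a joint): Steel push button, 16 mm across, 6 mm proud of the grip's +x face at the height of grip_centre. 0 = out, 0.006 m = flush; 2 N to start, 5.5 N to be flush. Fingers closing along the grip's x there press it against the opposite face. Out, it locks the post when down or at the first stop; pressed over 3.5 mm it frees the post, so keep it pressed while drawing.
- draw (a joint): Draw of the post, straight up, m: 0 = down, locked; 0.055 = first stop (catches only if the button is let out); 0.110 = second stop, the hard end, with no catch: let go there, the post sinks back to the first stop. Post, cup and grip weigh about 0.5 kg; drag 0.6 N plus 20 N per m/s.
- small_lid: Bystander: a smaller wooden lid, 64 mm across, knob 18 mm, too small for the cup. Leave it.
- spool_a: Bystander: loose thread spool, 38 mm across, 46 mm high, near the large lid; origin under its centre.
- spool_b: Bystander: loose thread spool of the same size, by the stand on the robot's side.
- pin_tin: Bystander: loose round tin, 56 mm across, 50 mm high, by the stand on the far side.
- reel: Bystander: loose ribbon reel lying flat, 80 mm across, 28 mm high, near the small lid.
Things that resemble listed ones, but are neither listed nor needed, are in the scene too. What is shaped like the lid but purple or turquoise is not meant.

How it is judged:
By the outcome, as a careful person would: the job done as asked, in the order asked, and still so for the second after the job is handed in, while the arm keeps its last pose, push and grip.
It also fails if it takes over 56 s, if anything falls off the work surface, if the arm or the gripper's body presses on something with over 40 N, if the wrist force passes 120 N, or if a joint passes its speed limit or range.

## Working session

There is one attempt and no reset: what is moved stays moved. The work goes in short steps, Python scripts to look and compute and a tool call to move; the robot and the scene stay as the last step left them, time stands still between calls to the robot, and variables do not carry over. Pictures are saved under pics/ and viewed, at most 10 in all, crops included, and the job is handed in when it is done.

Besides the shell and the picture viewer there is one more tool, called in YAML: its name, and indented under it one key for each argument. step_arm: Moves the arm, as the interface text tells. Shifts and turns lie within -1 to 1; 1 stands for 25 mm of shift or 0.12 rad of turn. Its arguments: {"type":"object","properties":{"delta_pos":{"type":"array"},"turn":{"type":"array"},"grip":{"type":"number"},"newtons":{"type":"number"}},"required":["delta_pos","turn"]}

```bash
mkdir -p pics; cat > h.py <<'E'
from bench import *
import numpy as np, cv2
def pts(c):
    z=c["z_map"];h,w=z.shape;K=c["mtx"];u,v=np.meshgrid(np.arange(w),np.arange(h))
    x=(u-K[0,2])/K[0,0]*z;y=(v-K[1,2])/K[1,1]*z
    P=np.stack([x,-y,-z,np.ones_like(z)],-1)
    W=P@np.linalg.inv(c["view"]).T
    W=W[...,:3];W[z==0]=np.nan
    return W
E
python3 - <<'E'
from h import *
s=read_state();print(s["time"],s["ee_pos"],s["eef_rot"],s["width"])
for n in("scene","top"):
    c=camera(n);cv2.imwrite(f"pics/{n}1.png",c["image"][...,::-1]);np.savez(f"{n}1.npz",**c)
    print(n,np.linalg.inv(c["view"]).round(3).tolist(),c["mtx"].tolist())
E
```

```text
0.0 [0.14408082 0.60777567 0.22176141] [ 1.16123121e-01  9.93234579e-01 -6.98842570e-04 -6.27075250e-05] 0.08716611023258651
scene [[-0.795, -0.386, 0.467, 1.163], [0.606, -0.495, 0.622, 0.8], [-0.009, 0.778, 0.628, 0.956], [0.0, 0.0, 0.0, 1.0]] [[524.0273698000863, 0.0, 278.3651672469166], [0.0, 524.0273698000863, 204.07723784701938], [0.0, 0.0, 1.0]]
top [[-0.026, 0.989, -0.146, 0.373], [-1.0, -0.025, 0.005, -0.018], [0.001, 0.146, 0.989, 1.438], [0.0, 0.0, 0.0, 1.0]] [[410.14485946026423, 0.0, 279.36048130246667], [0.0, 410.14485946026423, 204.54644263205844], [0.0, 0.0, 1.0]]
```

View pics/scene1.png

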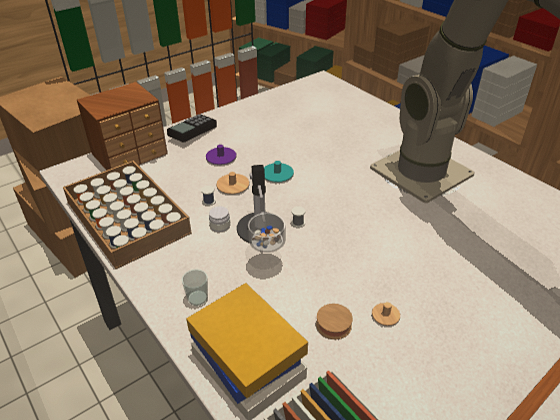

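View pics/top1.png

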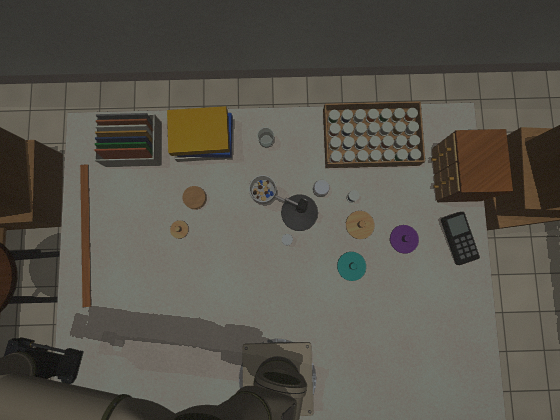

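The top view shows the wooden large lid at (360,224), right of the stand, with spool_a at (353,196). The stand base is at (299,212), the grip at (301,205), the cup at (263,190) and the small lid at (180,229). The purple and turquoise lids are decoys.

```bash
python3 - <<'E'
from h import *
for n in("top","scene"):
    c=dict(np.load(f"{n}1.npz"));W=pts(c);z=W[...,2];im=c["image"].astype(int)
    reg=(W[...,0]>.3)&(W[...,0]<.8)&(abs(W[...,1])<.45)
    def bl(name,m,k=8):
        cnt,l,st,_=cv2.connectedComponentsWithStats((m&reg).astype(np.uint8))
        for i in range(1,cnt):
            if st[i,4]>k:
                p=W[l==i];lo,hi=np.percentile(p,3,0),np.percentile(p,97,0)
                print(n,name,st[i,4],((lo+hi)/2).round(4),(hi-lo).round(3),"med",np.median(p,0).round(4))
    bl("6-14",(z>.006)&(z<.016)); bl("17-60",(z>.018)&(z<.06)); bl(">85",(z>.085)&(z<.15)); bl("knobtop",(z>.038)&(z<.049));bl("grip",(z>.16)&(z<.22))
    bl("gripd",(z>.19)&(z<.22))
E
```

```text
top 6-14 179 [ 0.7667 -0.3704  0.0108] [0.06  0.144 0.009] med [ 0.7805 -0.3598  0.0098]
top 6-14 72 [ 0.78   -0.2372  0.0103] [0.038 0.063 0.008] med [ 0.7802 -0.2413  0.009 ]
top 6-14 21 [ 0.749  -0.297   0.0104] [0.03  0.02  0.008] med [ 0.7414 -0.3009  0.0104]
top 6-14 18 [ 0.7463 -0.4371  0.0108] [0.024 0.021 0.009] med [ 0.7404 -0.4422  0.0103]
top 6-14 15 [0.7566 0.1906 0.0108] [0.004 0.04  0.007] med [0.7572 0.1902 0.012 ]
top 6-14 11 [0.7529 0.2977 0.0114] [0.002 0.033 0.007] med [0.7532 0.2967 0.0125]
top 6-14 717 [ 0.5558 -0.0942  0.0108] [0.113 0.114 0.009] med [ 0.5468 -0.0914  0.0106]
top 6-14 529 [ 0.5065 -0.3038  0.0108] [0.087 0.087 0.009] med [ 0.5057 -0.3033  0.0108]
top 6-14 195 [0.507  0.327  0.0109] [0.056 0.056 0.009] med [0.5059 0.3264 0.0108]
top 6-14 249 [ 0.4528 -0.4286  0.011 ] [0.084 0.041 0.008] med [ 0.4529 -0.4319  0.0112]
top 6-14 545 [ 0.3644 -0.2666  0.0108] [0.087 0.086 0.009] med [ 0.3643 -0.2663  0.0105]
top 17-60 79 [ 0.7887 -0.4095  0.0393] [0.022 0.033 0.036] med [ 0.7892 -0.407   0.0524]
top 17-60 33 [ 0.79   -0.4438  0.039 ] [0.019 0.011 0.0
[... 7325 characters left out ...]
12 -0.2261  0.044 ] [0.002 0.02  0.008] med [ 0.721  -0.229   0.0458]
scene knobtop 85 [ 0.6412 -0.1578  0.0432] [0.046 0.032 0.01 ] med [ 0.6442 -0.1506  0.0426]
scene knobtop 95 [ 0.7563 -0.1909  0.0439] [0.077 0.01  0.01 ] med [ 0.7575 -0.1909  0.0438]
scene knobtop 14 [0.7968 0.0108 0.0439] [0.005 0.014 0.008] med [0.7969 0.0108 0.0443]
scene knobtop 43 [0.509  0.3314 0.0416] [0.015 0.014 0.005] med [0.5108 0.3311 0.0406]
scene knobtop 169 [0.7764 0.3354 0.0428] [0.044 0.015 0.009] med [0.7788 0.3345 0.0404]
scene grip 263 [ 0.5611 -0.0884  0.1843] [0.029 0.029 0.044] med [ 0.5622 -0.084   0.1889]
scene gripd 127 [ 0.5592 -0.0889  0.1987] [0.029 0.03  0.016] med [ 0.5594 -0.0863  0.203 ]
```

step_arm:
  delta_pos:
    - [1, -1, 0.3]
    - [1, -1, 0.3]
    - [1, -1, 0.3]
    - [1, -1, 0.3]
    - [1, -1, 0.3]
    - [1, -1, 0.3]
    - [1, -1, 0.3]
    - [1, -1, 0.3]
    - [1, -1, 0.3]
    - [1, -1, 0.3]
    - [1, -1, 0.2]
    - [1, -1, 0]
  turn: [-0.5, -0.5, -0.5, -0.5, -0.5, -0.5, -0.5, -0.5, -0.5, -0.5, -0.5, -0.5]
  grip: 0

```text
time: 1.3
ee_pos: [0.4451, 0.3071, 0.3032]
eef_rot: [0.46, 0.888, 0.0, 0.0]
ft_force: [-0.2, 0.5, 0.4]
width: 0.0872
grip_force: 0.0
```

step_arm:
  delta_pos:
    - [0.35, -1, 0]
    - [0.35, -1, 0]
    - [0.35, -1, 0]
    - [0.35, -1, 0]
    - [0.35, -1, 0]
    - [0.35, -1, 0]
    - [0.35, -1, 0]
    - [0.35, -1, 0]
    - [0.35, -1, 0]
    - [0.35, -1, 0]
    - [0.35, -1, 0]
    - [0.35, -1, 0]
  turn: [-0.5, -0.5, -0.5, -0.5, -0.5, -0.5, -0.5, -0.5, -0.5, -0.5, -0.5, -0.5]

```text
time: 2.5
ee_pos: [0.5498, 0.006, 0.3026]
eef_rot: [0.744, 0.668, -0.0, 0.0]
ft_force: [0.4, -0.3, 1.1]
width: 0.087
grip_force: 0.0
```

step_arm:
  delta_pos:
    - [-0.15, -1, 0]
    - [-0.15, -1, 0]
    - [-0.15, -1, 0]
    - [-0.15, -1, 0]
    - [-0.15, -1, 0]
    - [-0.15, -1, 0]
    - [-0.15, -1, 0]
    - [-0.15, -1, 0]
    - [-0.15, -1, 0]
    - [-0.15, -1, 0]
    - [-0.15, -1, 0]
    - [0, 0, 0]
  turn: [-0.3, -0.3, -0.3, -0.3, -0.3, -0.3, -0.3, -0.3, -0.3, -0.3, -0.3, 0]

```text
time: 3.7
ee_pos: [0.506, -0.2716, 0.3027]
eef_rot: [0.862, 0.508, -0.001, 0.001]
ft_force: [0.1, -1.0, -0.4]
width: 0.0871
grip_force: 0.0
```

step_arm:
  delta_pos:
    - [0.08, -0.6, -1]
    - [0, -0.6, -1]
    - [0, 0, -1]
    - [0, 0, -1]
    - [0, 0, -1]
    - [0, 0, -1]
    - [0, 0, -1]
    - [0, 0, -1]
    - [0, 0, -1]
    - [0, 0, -0.5]
    - [0, 0, 0]
    - [0, 0, 0]
  turn: [0, 0, 0, 0, 0, 0, 0, 0, 0, 0, 0, 0]

```text
time: 4.9
ee_pos: [0.5103, -0.2972, 0.0659]
eef_rot: [0.86, 0.511, 0.0, 0.0]
ft_force: [0.3, 0.2, 0.4]
width: 0.0868
grip_force: 0.0
```

```bash
python3 - <<'E'
from h import *
from scipy.optimize import least_squares
c=camera("scene");cv2.imwrite("pics/s2.png",cv2.resize(c["image"][100:260,150:350,::-1],None,fx=3.5,fy=3.5))
print(read_state()["ee_pos"])
# cup rim: circle fit to highest points near 0.135 from both views
for n in("top","scene"):
    c=dict(np.load(f"{n}1.npz"));W=pts(c)
    d=np.hypot(W[...,0]-.62,W[...,1]-.03)
    m=(abs(W[...,2]-.133)<.004)&(d<.06)
    p=W[m];
    r=least_squares(lambda q:np.hypot(p[:,0]-q[0],p[:,1]-q[1])-.0435,[.62,.03],loss="soft_l1",f_scale=.002)
    print(n,len(p),r.x.round(4),np.abs(r.fun).mean().round(4))
    m=(W[...,2]>.2)&(np.hypot(W[...,0]-.556,W[...,1]+.09)<.04);p=W[m]
    print(cv2.minAreaRect((p[:,:2]*1000).astype(np.float32)),np.median(p,0))
E
```

```text
[ 0.51057251 -0.29736257  0.06632698]
top 106 [0.6209 0.0294] 0.0013
((555.8489379882812, -93.51362609863281), (25.902482986450195, 29.33740234375), 62.79734420776367) [ 0.55482443 -0.09297922  0.20440712]
scene 234 [0.6227 0.032 ] 0.0016
((558.2877807617188, -89.67054748535156), (30.05234718322754, 29.838787078857422), 59.1872444152832) [ 0.55910765 -0.08925341  0.20394753]
```

View pics/s2.png

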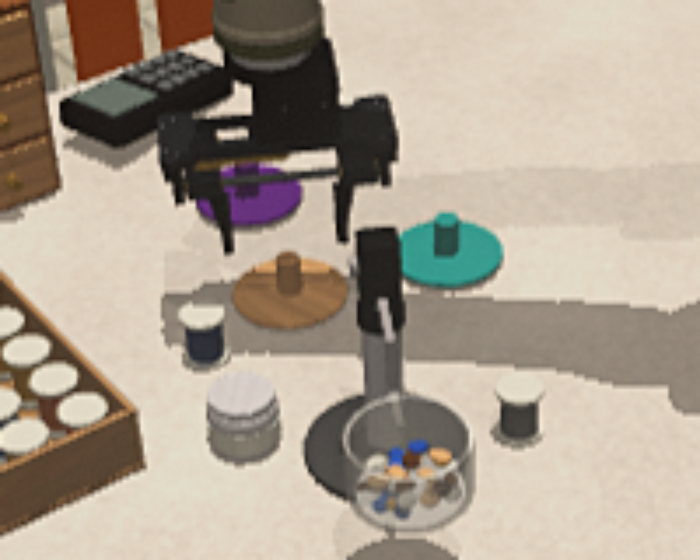

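The picture shows the open gripper above the wooden lid's knob (crop 288,270), and the cup clear at (408,460). Descend and grip.

step_arm:
  delta_pos:
    - [-0.1, -0.2, 0]
    - [0, 0, -0.6]
    - [0, 0, -0.6]
    - [0, 0, -0.5]
    - [0, 0, -0.2]
    - [0, 0, 0]
    - [0, 0, 0]
  turn: [0, 0, 0, 0, 0, 0, 0]

```text
time: 5.65
ee_pos: [0.5075, -0.302, 0.0177]
eef_rot: [0.86, 0.511, -0.0, 0.0]
ft_force: [1.0, -0.2, -0.0]
width: 0.0868
grip_force: 0.0
```

step_arm:
  delta_pos:
    - [0, 0, 0]
    - [0, 0, 0]
    - [0, 0, 0]
    - [0, 0, 0]
    - [0, 0, 0]
    - [0, 0, 0]
    - [0, 0, 0]
    - [0, 0, 0]
  turn: [0, 0, 0, 0, 0, 0, 0, 0]
  grip: 1
  newtons: 20

```text
time: 6.45
ee_pos: [0.5074, -0.3018, 0.0176]
eef_rot: [0.86, 0.511, 0.0, 0.0]
ft_force: [0.2, 0.8, -0.6]
width: 0.0309
grip_force: 0.0
```

step_arm:
  delta_pos:
    - [0, 0, 0]
    - [0, 0, 0]
    - [0, 0, 0]
    - [0, 0, 0]
  turn: [0, 0, 0, 0]

```text
time: 6.85
ee_pos: [0.5074, -0.3018, 0.0175]
eef_rot: [0.86, 0.511, -0.0, 0.0]
ft_force: [-0.0, 0.6, 0.6]
width: 0.0216
grip_force: 20.0
```

step_arm:
  delta_pos:
    - [0, 0, 0.2]
    - [0, 0, 0.5]
    - [0, 0, 0.8]
    - [0, 0, 1]
    - [0, 0, 1]
    - [0, 0, 1]
    - [0, 0, 1]
    - [0, 0, 1]
    - [0, 0, 1]
    - [0, 0, 1]
    - [0, 0, 1]
    - [0, 0, 1]
  turn: [0, 0, 0, 0, 0, 0, 0, 0, 0, 0, 0, 0]

```text
time: 8.05
ee_pos: [0.5069, -0.302, 0.2822]
eef_rot: [0.86, 0.511, 0.0, 0.0]
ft_force: [-1.0, 0.2, -0.6]
width: 0.0215
grip_force: 20.0
```

step_arm:
  delta_pos:
    - [0.2, 0.5, 0]
    - [0.3, 0.9, 0]
    - [0.3, 0.9, 0]
    - [0.3, 0.9, 0]
    - [0.3, 0.9, 0]
    - [0.3, 0.9, 0]
    - [0.3, 0.9, 0]
    - [0.3, 0.9, 0]
    - [0.3, 0.9, 0]
    - [0.3, 0.9, 0]
    - [0.3, 0.9, 0]
    - [0.3, 0.9, 0]
  turn: [0, 0, 0, 0, 0, 0, 0, 0, 0, 0, 0, 0]

```text
time: 9.25
ee_pos: [0.5947, -0.0404, 0.28]
eef_rot: [0.86, 0.511, -0.0, -0.0]
ft_force: [0.1, 0.1, -0.7]
width: 0.0215
grip_force: 20.0
```

step_arm:
  delta_pos:
    - [0.3, 0.9, -0.3]
    - [0.3, 0.9, -0.5]
    - [0.3, 0.6, -0.6]
    - [0.2, 0.5, -0.6]
    - [0, 0, -0.6]
    - [0, 0, -0.3]
    - [0, 0, 0]
    - [0, 0, 0]
  turn: [0, 0, 0, 0, 0, 0, 0, 0]

```text
time: 10.05
ee_pos: [0.6224, 0.0294, 0.2081]
eef_rot: [0.86, 0.51, 0.0, 0.0]
ft_force: [0.0, 0.1, -0.0]
width: 0.0218
grip_force: 20.0
```

```bash
python3 - <<'E'
from h import *
s=read_state();print(s["ee_pos"],s["ft_force"],s["width"])
c=camera("scene");cv2.imwrite("pics/s3.png",cv2.resize(c["image"][120:290,180:360,::-1],None,fx=3.5,fy=3.5))
for n in("scene","top"):
    c=camera(n);W=pts(c)
    m=(W[...,2]>s["ee_pos"][2]-.0176+.0075)&(W[...,2]<s["ee_pos"][2]-.0176+.014)&(np.hypot(W[...,0]-s["ee_pos"][0],W[...,1]-s["ee_pos"][1])<.07)
    p=W[m];print(n,len(p),[] if len(p)<5 else (cv2.minEnclosingCircle(p[:,:2].astype(np.float32)),np.percentile(p[:,2],[5,50,95])))
E
```

```text
[0.62244763 0.0293639  0.20811248] [ 0.04657423  0.09006262 -0.03402034] 0.021826352122124356
scene 674 (((0.6229410171508789, 0.027724837884306908), 0.052628811448812485), array([0.19932719, 0.20180321, 0.20396223]))
top 28 (((0.6156858205795288, -0.013483598828315735), 0.02379257045686245), array([0.19857078, 0.20106387, 0.20361365]))
```

View pics/s3.png

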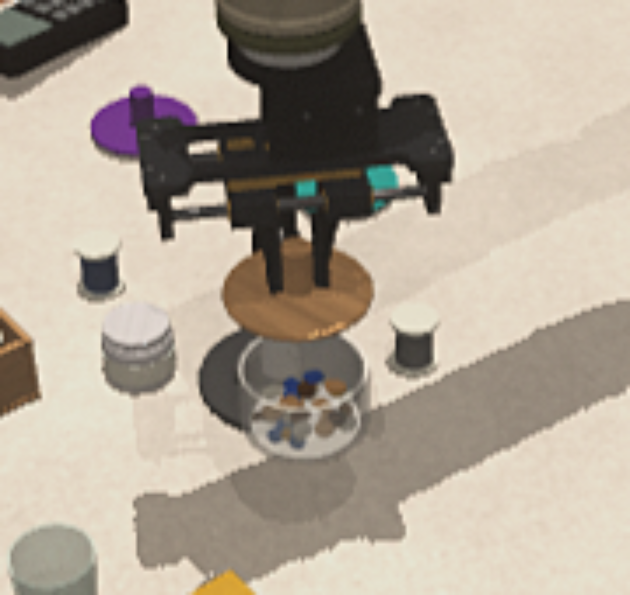

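The lid (298,290) is held level just above the cup mouth (303,370). The lid is about 2 mm short in y, so I'll correct that and lower.

step_arm:
  delta_pos:
    - [0, 0.09, -0.3]
    - [0, 0, -0.5]
    - [0, 0, -0.5]
    - [0, 0, -0.4]
    - [0, 0, -0.2]
    - [0, 0, -0.15]
    - [0, 0, -0.1]
    - [0, 0, -0.08]
    - [0, 0, 0]
  turn: [0, 0, 0, 0, 0, 0, 0, 0, 0]

```text
time: 11.1
ee_pos: [0.6225, 0.0329, 0.1518]
eef_rot: [0.86, 0.511, 0.0, 0.0]
ft_force: [0.2, -0.2, -1.2]
width: 0.0213
grip_force: 20.0
```

step_arm:
  delta_pos:
    - [0, 0, -0.04]
    - [0, 0, -0.04]
    - [0, 0, -0.04]
    - [0, 0, 0]
    - [0, 0, 0]
  turn: [0, 0, 0, 0, 0]

```text
time: 11.6
ee_pos: [0.6224, 0.0329, 0.1489]
eef_rot: [0.86, 0.511, 0.0, 0.0]
ft_force: [-0.5, -0.1, -0.9]
width: 0.0213
grip_force: 20.0
```

step_arm:
  delta_pos:
    - [0, 0, -0.03]
    - [0, 0, -0.03]
    - [0, 0, 0]
    - [0, 0, 0]
  turn: [0, 0, 0, 0]

```text
time: 12.0
ee_pos: [0.6224, 0.0329, 0.1473]
eef_rot: [0.86, 0.511, 0.0, 0.0]
ft_force: [-0.0, -0.7, -1.0]
width: 0.0212
grip_force: 20.0
```

step_arm:
  delta_pos:
    - [0, 0, -0.02]
    - [0, 0, -0.02]
    - [0, 0, 0]
    - [0, 0, 0]
  turn: [0, 0, 0, 0]

```text
time: 12.4
ee_pos: [0.6225, 0.0329, 0.1466]
eef_rot: [0.86, 0.511, 0.0, 0.0]
ft_force: [-2.4, 0.3, 3.8]
width: 0.0213
grip_force: 20.0
```

Contact at the expected height (0.1466 ≈ 0.129 + 0.0176). Release.

step_arm:
  delta_pos:
    - [0, 0, 0]
    - [0, 0, 0]
    - [0, 0, 0]
    - [0, 0, 0]
    - [0, 0, 0]
    - [0, 0, 0]
  turn: [0, 0, 0, 0, 0, 0]
  grip: 0

```text
time: 13.0
ee_pos: [0.6224, 0.0329, 0.1463]
eef_rot: [0.86, 0.511, 0.0, 0.0]
ft_force: [0.8, -0.1, -0.1]
width: 0.0613
grip_force: 0.0
```

step_arm:
  delta_pos:
    - [0, 0, 0.3]
    - [0, 0, 0.6]
    - [0, 0, 1]
    - [0, 0, 1]
    - [0, 0, 1]
    - [0, 0, 1]
    - [0, 0, 0]
    - [0, 0, 0]
  turn: [0, 0, 0, 0, 0, 0, 0, 0]

```text
time: 13.8
ee_pos: [0.6228, 0.0328, 0.2701]
eef_rot: [0.86, 0.511, 0.001, 0.0]
ft_force: [-0.2, 0.3, -1.0]
width: 0.087
grip_force: 0.0
```

```bash
python3 - <<'E'
from h import *
s=read_state();print(s["time"],s["ee_pos"],s["width"])
c=camera("scene");cv2.imwrite("pics/s4.png",cv2.resize(c["image"][120:290,180:360,::-1],None,fx=3.5,fy=3.5))
W=pts(c);z=W[...,2]
m=(z>.136)&(z<.145)&(np.hypot(W[...,0]-.622,W[...,1]-.032)<.056);p=W[m]
print(len(p),cv2.minEnclosingCircle(p[:,:2].astype(np.float32)))
m&=(z>.137);p=W[m];A=np.c_[p[:,:2]-[.622,.032],np.ones(len(p))];print("plane",np.linalg.lstsq(A,p[:,2],rcond=None)[0])
m=(z>.2)&(z<.212)&(np.hypot(W[...,0]-.557,W[...,1]+.091)<.03);p=W[m]
print("grip",len(p),p.mean(0) if len(p) else 0)
E
```

```text
13.8 [0.62275003 0.03280173 0.27012714] 0.0870426855521803
808 ((0.6231715679168701, 0.032874129712581635), 0.05114791542291641)
plane [0.0007376  0.002119   0.14018438]
grip 80 [ 0.55795169 -0.08982314  0.20469224]
```

View pics/s4.png

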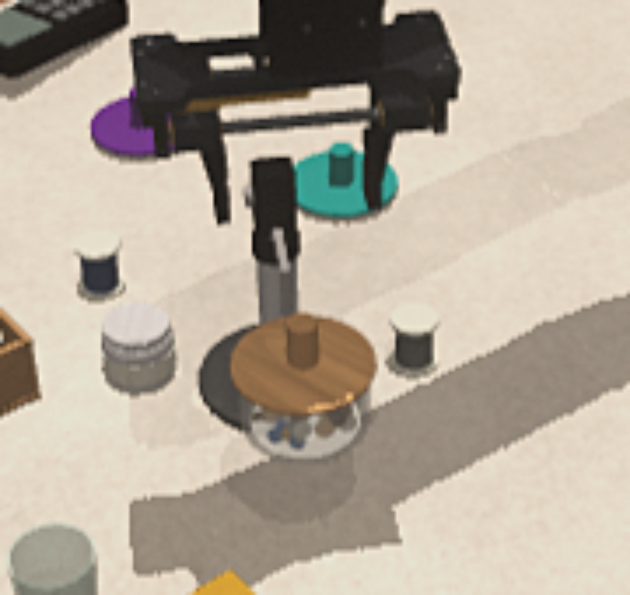

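The lid sits level on the cup: disc top at 0.1402 m, plane slopes under 0.3 %, disc centre at crop (303,360). Now over to the grip.

step_arm:
  delta_pos:
    - [-0.4, -0.7, 0]
    - [-0.45, -0.9, 0]
    - [-0.45, -0.9, 0]
    - [-0.45, -0.9, 0]
    - [-0.45, -0.9, 0]
    - [-0.45, -0.7, 0]
    - [0, 0, 0]
    - [0, 0, 0]
  turn: [0, 0, 0, 0, 0, 0, 0, 0]

```text
time: 14.65
ee_pos: [0.5559, -0.0921, 0.2688]
eef_rot: [0.86, 0.511, 0.0, -0.0]
ft_force: [1.3, 0.9, 0.0]
width: 0.0872
grip_force: 0.0
```

step_arm:
  delta_pos:
    - [0, 0, -0.6]
    - [0, 0, -0.8]
    - [0, 0, -0.8]
    - [0, 0, -0.8]
    - [0, 0, -0.7]
    - [0, 0, -0.4]
    - [0, 0, -0.2]
    - [0, 0, 0]
    - [0, 0, 0]
  turn: [0.1, 0, 0, 0, 0, 0, 0, 0, 0]

```text
time: 15.55
ee_pos: [0.5566, -0.092, 0.1618]
eef_rot: [0.856, 0.516, 0.0, 0.0]
ft_force: [0.1, -0.4, 0.3]
width: 0.0873
grip_force: 0.0
```

```bash
python3 - <<'E'
from h import *
s=read_state();print(s["time"],s["ee_pos"],s["width"],s["ft_force"],s["joint_positions"])
c=camera("scene");cv2.imwrite("pics/s5.png",cv2.resize(c["image"][120:290,180:360,::-1],None,fx=3.5,fy=3.5))
E
```

```text
15.55 [ 0.55658542 -0.09202934  0.16184752] 0.0872685048019998 [ 0.0929003  -0.39906348  0.27958343] [-0.51617567  0.27917707  0.70940685  1.73912147 -0.1943428   1.1939283
 -0.23982299]
```

View pics/s5.png

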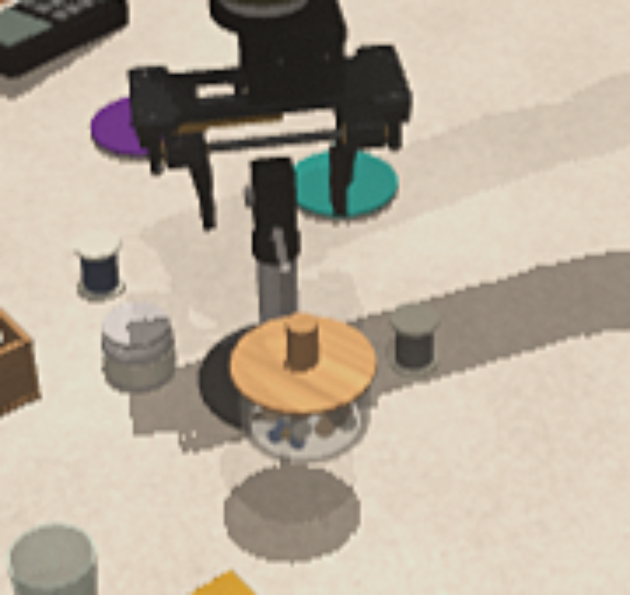

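The fingers straddle the grip, with the button at (248,195) on the left face, facing the left finger. Close.

step_arm:
  delta_pos:
    - [0, 0, 0]
    - [0, 0, 0]
    - [0, 0, 0]
    - [0, 0, 0]
    - [0, 0, 0]
    - [0, 0, 0]
    - [0, 0, 0]
    - [0, 0, 0]
    - [0, 0, 0]
    - [0, 0, 0]
  turn: [0, 0, 0, 0, 0, 0, 0, 0, 0, 0]
  grip: 1
  newtons: 40

```text
time: 16.6
ee_pos: [0.556, -0.092, 0.1613]
eef_rot: [0.856, 0.516, -0.0, -0.0]
ft_force: [-1.1, 0.3, 1.7]
width: 0.0296
grip_force: 40.0
```

Width is 29.6 mm, so the button is flush. Draw up gently.

step_arm:
  delta_pos:
    - [0, 0, 0.05]
    - [0, 0, 0.1]
    - [0, 0, 0.15]
    - [0, 0, 0.2]
    - [0, 0, 0.2]
    - [0, 0, 0.2]
    - [0, 0, 0.2]
    - [0, 0, 0.2]
    - [0, 0, 0.2]
    - [0, 0, 0.2]
    - [0, 0, 0.2]
    - [0, 0, 0.2]
  turn: [0, 0, 0, 0, 0, 0, 0, 0, 0, 0, 0, 0]

```text
time: 17.8
ee_pos: [0.556, -0.092, 0.2141]
eef_rot: [0.856, 0.516, -0.0, -0.0]
ft_force: [-0.1, 1.7, -8.1]
width: 0.0297
grip_force: 40.0
```

step_arm:
  delta_pos:
    - [0, 0, 0.2]
    - [0, 0, 0.2]
    - [0, 0, 0.2]
    - [0, 0, 0.2]
    - [0, 0, 0.2]
    - [0, 0, 0.2]
    - [0, 0, 0.2]
    - [0, 0, 0.2]
    - [0, 0, 0.2]
    - [0, 0, 0.15]
    - [0, 0, 0.1]
    - [0, 0, 0.05]
  turn: [0, 0, 0, 0, 0, 0, 0, 0, 0, 0, 0, 0]

```text
time: 19.0
ee_pos: [0.556, -0.092, 0.2667]
eef_rot: [0.856, 0.516, -0.0, -0.0]
ft_force: [-4.5, 3.3, -6.9]
width: 0.0299
grip_force: 40.0
```

step_arm:
  delta_pos:
    - [0, 0, 0.05]
    - [0, 0, 0.05]
    - [0, 0, 0.04]
    - [0, 0, 0]
    - [0, 0, 0]
  turn: [0, 0, 0, 0, 0]

```text
time: 19.5
ee_pos: [0.556, -0.092, 0.2702]
eef_rot: [0.856, 0.516, -0.0, -0.0]
ft_force: [-5.0, 2.8, -6.1]
width: 0.0296
grip_force: 40.0
```

step_arm:
  delta_pos:
    - [0, 0, 0.03]
    - [0, 0, 0.03]
    - [0, 0, 0]
    - [0, 0, 0]
  turn: [0, 0, 0, 0]

```text
time: 19.9
ee_pos: [0.556, -0.092, 0.2714]
eef_rot: [0.856, 0.516, -0.0, -0.0]
ft_force: [-4.3, 3.4, -8.6]
width: 0.0298
grip_force: 40.0
```

step_arm:
  delta_pos:
    - [0, 0, 0.03]
    - [0, 0, 0.03]
    - [0, 0, 0]
    - [0, 0, 0]
  turn: [0, 0, 0, 0]

```text
time: 20.3
ee_pos: [0.5559, -0.092, 0.2714]
eef_rot: [0.856, 0.516, -0.001, -0.0]
ft_force: [2.2, 1.0, -26.4]
width: 0.0297
grip_force: 40.0
```

The force jump at 0.2714 (0.110 m of draw) shows the hard stop. Check the lid and post.

```bash
python3 - <<'E'
from h import *
c=camera("scene");cv2.imwrite("pics/s6.png",cv2.resize(c["image"][60:290,160:380,::-1],None,fx=2.6,fy=2.6))
W=pts(c);z=W[...,2]
m=(z>.244)&(z<.256)&(np.hypot(W[...,0]-.622,W[...,1]-.032)<.056);p=W[m]
print(len(p),cv2.minEnclosingCircle(p[:,:2].astype(np.float32)))
m&=(z>.247)&(z<.253);p=W[m];A=np.c_[p[:,:2]-[.622,.032],np.ones(len(p))];print("plane",np.linalg.lstsq(A,p[:,2],rcond=None)[0])
s=read_state();print(s["time"],s["ee_pos"],s["ft_force"],s["width"])
E
```

```text
862 ((0.6222459673881531, 0.031636156141757965), 0.05238087847828865)
plane [-0.00395975 -0.00439777  0.25009313]
20.35 [ 0.55594064 -0.09199258  0.2714512 ] [  1.79489481   0.98660571 -25.9172254 ] 0.029557312557998955
```

View pics/s6.png

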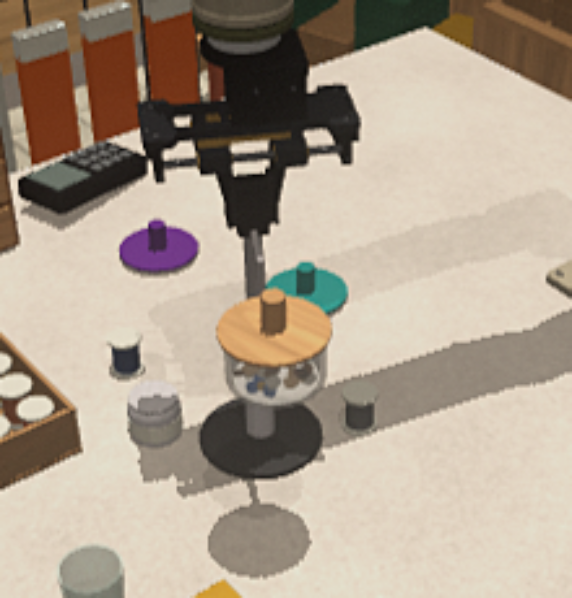

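The lid (273,330) is level on the raised cup, its disc top at 0.2501 m against 0.1402 m before (a 110 mm rise). The bystanders are where they were.

```bash
python3 -c "
from bench import *
print(close_job())"
```

```text
the job is handed in; nothing more can be done
None
```

The large lid sits level and fully down on the cup, and the job was handed in at about 20 s with the post drawn 110 mm to its second stop and the gripper still holding the grip and button.

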